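# Find the fullest sharps tub and hold it up

### The arm

A 6-joint arm with a two-finger parallel gripper is mounted at the origin on the work surface. World frame = base frame: x ahead of the robot, y to its left, z up, the work surface at z = 0. Lengths are in m, angles in rad, forces in N, time in s.
With the tool pointing down it reaches from about 0.25 to 0.725 m from the base axis. Payload 4 kg.
Tool frame: the origin (TCP) lies between the finger pads, 19 mm behind the fingertips; this is the grasp point; z points along the fingers, y is the line along which they close (so a half turn about z gives the same grasp; the last joint's range is limited). The gripper opens to 85 mm and grips with 20 to 120 N. Pads are 22 mm wide; open, the fingers measure 114 mm over their backs; the gripper's body (76 mm by 85 mm) begins 54 mm behind the grasp point. The pads swing forward as they close: fully open they stand 13 mm farther back than shut.
Start: joints at [-1.157, 0.241, 0.005, 1.335, 0, 1.571], TCP at [0.201, -0.458, 0.25] pointing down, gripper open.
Joint ranges: [-2.72, 2.72], [-1.05, 1.87], [-1.09, 1.28], [-1.99, 2.15], [-1.42, 1.44], [-3.14, 3.14]. Speed limits (rad/s): [2.79, 2.79, 3.14, 3.14, 3.14, 3.14].

### API

Orientations are given as a unit quaternion [x, y, z, w].
In Python, from workcell import bot, viewer, telemetry, workorder gives the robot as it stands (bot), with the cameras (viewer), the readings (telemetry) and the job (workorder).
- The arm moves only by the shell command python3 jog.py 'ROWS'. ROWS is a JSON list that holds a single list of rows (three levels of brackets), with 1 to 10 rows, each of 7 numbers: a rotation vector rx, ry, rz in shares of pi/2 rad (1.0 is pi/2 rad), then dx, dy, dz in a scale on which 1.0 is 500 mm, then the finger opening in m; each row is the pose to reach, as a shift and turn from the pose commanded when the command began, along the tool's axes at that moment; what a row does not reach only later rows make up. A row lasts 1/8 s, in which the tool goes at most 0.0625 m and 0.188 rad, less where a joint would pass 70% of its speed; a pose out of reach is approached as far as the arm can. The fingers move at their own pace and stop on an object; the grip force is fixed at half the most. Time passes only in rows, so rows that do not move let the fingers close. It prints the time, the measured TCP pose, the force, the opening and the grip force at its end. Input that does not fit is refused with a message, and nothing moves.
- telemetry.get_obs(): the state, without advancing time (a new reading comes with each control period).
- viewer.camera(name): name is "scene" or "top"; returns the picture (420x560x3 uint8, red, green, blue); there is no depth.
- viewer.calibration(name): a dict with "mtx" (3x3 intrinsics, pixels), "k1" (the pictures are not rectified: a ray, as slopes to the right and down, at radius r is drawn at 1 + k1 r^2 times it, then the intrinsics apply), "R" (3x3) and "t" (3): a world point X has camera coordinates R X + t. Camera axes: x right, y down, z forward; pixel columns grow to the right and rows downward; lengths in m; the calibration is good to about 2 mm. A picture is of the moment at which its call begins. calibration takes no time and is no camera call.
- workorder.job_done(): hands the job in; it is judged then, once.
The state is a dict: "clock": time; "joint_pos": joint angles; "joint_vel": joint speeds; "tau": joint torques, N m; "eef_pos": TCP position; "tool_rot": TCP orientation; "ft_force": force on the tool from outside, world axes, zero at the start; "ft_torque": the same for the moment, N m; "grip_width": finger opening in m; "grasp_force": force on a finger pad.
Only numpy, scipy, OpenCV 4.12 (cv2) and the standard library are available. Lean on these libraries where they do the work, as an engineer would, in place of code of your own. Each camera call takes 0.05 s, during which the arm holds its last target. There are 200 camera calls.

### The job

Clear the three closed sharps tubs into the white tray, feeling the weight of each as you lift it, because only the heaviest is full and goes to the collector first. Finish with the two lighter tubs standing upright inside the tray, let go, and the heaviest one held up steadily in the gripper, upright with its underside about 15 cm above the table and touching nothing else; the program ends while still holding it. Keep the tubs upright throughout and leave the bottle, the wipes canister and the thermometer where they are.

Things in the scene. Friction and masses are not known exactly. Their poses are not given: they have to be found in the camera images.
- tub_a: one of three identical closed yellow tubs with orange band, white lid, red cap: body 60 mm diameter, 94 mm high; lid 57 mm diameter, from 94 to 104 mm; cap top 107 mm. Origin: centre of underside, z up. Loads inside are hidden and rigid: the tubs weigh about 0.13, 0.23 and 0.50 kg, in random order whatever the name or place. Grip the body from above, TCP 85 mm above the underside, about 45 N
- tub_b: one of three identical closed yellow tubs with orange band, white lid, red cap: body 60 mm diameter, 94 mm high; lid 57 mm diameter, from 94 to 104 mm; cap top 107 mm. Origin: centre of underside, z up. Loads inside are hidden and rigid: the tubs weigh about 0.13, 0.23 and 0.50 kg, in random order whatever the name or place. Grip the body from above, TCP 85 mm above the underside, about 45 N
- tub_c: one of three identical closed yellow tubs with orange band, white lid, red cap: body 60 mm diameter, 94 mm high; lid 57 mm diameter, from 94 to 104 mm; cap top 107 mm. Origin: centre of underside, z up. Loads inside are hidden and rigid: the tubs weigh about 0.13, 0.23 and 0.50 kg, in random order whatever the name or place. Grip the body from above, TCP 85 mm above the underside, about 45 N
- tray: white open tray fixed to the table, 150 mm (its x) by 310 mm (its y) outside, walls 5 mm thick and 18 mm high, floor 5 mm thick; the origin is the centre of its underside, at table height, z up. Three tubs fit in a row along its y axis at 95 mm spacing
- gel_bottle: blue hand-gel bottle with a pink pump, 56 mm in diameter, 157 mm high, standing on the table past the tray's -y end; origin at the centre of its underside. Leave it alone
- wipes: white and blue wipes canister, 86 mm in diameter, 159 mm high, standing on the table past the tubs on the +y side; origin at the centre of its underside. Leave it alone
- thermometer: white and lilac pistol-shaped thermometer lying on the table near the robot, about 115 by 110 mm, 35 mm high; origin at the underside of its barrel's middle, x along the barrel. Leave it alone

How it is judged:
At the end, for the whole second after the job is handed in: Heaviest tub held by the fingers, underside over 100 mm above the table, tilt under 20 degrees, still, touching nothing else; the other two upright (6 degrees), at rest on the tray floor, released; bottle, canister and thermometer within 30 mm of their start (((height (world z) of tub_a above 0.1 m and horizontal distance between tub_a and load_full_c0 below 0.02 m and angle between tub_a's own z axis and vertical below 0.35 rad and linear speed of tub_a below 0.05 m/s and contact force between tub_a and the fingers above 1 N and contact force between tub_a and tub_b below 0.05 N and contact force between tub_a and tub_c below 0.05 N and contact force between tub_a and tray below 0.05 N and contact force between tub_a and gel_bottle below 0.05 N and contact force between tub_a and wipes below 0.05 N and contact force between tub_a and thermometer below 0.05 N and (x of tub_b in the frame of tray between -0.075 and 0.075 m and y of tub_b in the frame of tray between -0.155 and 0.155 m and z of tub_b in the frame of tray below 0.02 m and angle between tub_b's own z axis and vertical below 0.1 rad and linear speed of tub_b below 0.03 m/s and contact force between tub_b and tray above 0.3 N and contact force between tub_b and the arm below 0.05 N and contact force between tub_b and the fingers below 0.05 N) and (x of tub_c in the frame of tray between -0.075 and 0.075 m and y of tub_c in the frame of tray between -0.155 and 0.155 m and z of tub_c in the frame of tray below 0.02 m and angle between tub_c's own z axis and vertical below 0.1 rad and linear speed of tub_c below 0.03 m/s and contact force between tub_c and tray above 0.3 N and contact force between tub_c and the arm below 0.05 N and contact force between tub_c and the fingers below 0.05 N)) or (height (world z) of tub_b above 0.1 m and horizontal distance between tub_b and load_full_c0 below 0.02 m and angle between tub_b's own z axis and vertical below 0.35 rad and linear speed of tub_b below 0.05 m/s and contact force between tub_b and the fingers above 1 N and contact force between tub_b and tub_a below 0.05 N and contact force between tub_b and tub_c below 0.05 N and contact force between tub_b and tray below 0.05 N and contact force between tub_b and gel_bottle below 0.05 N and contact force between tub_b and wipes below 0.05 N and contact force between tub_b and thermometer below 0.05 N and (x of tub_a in the frame of tray between -0.075 and 0.075 m and y of tub_a in the frame of tray between -0.155 and 0.155 m and z of tub_a in the frame of tray below 0.02 m and angle between tub_a's own z axis and vertical below 0.1 rad and linear speed of tub_a below 0.03 m/s and contact force between tub_a and tray above 0.3 N and contact force between tub_a and the arm below 0.05 N and contact force between tub_a and the fingers below 0.05 N) and (x of tub_c in the frame of tray between -0.075 and 0.075 m and y of tub_c in the frame of tray between -0.155 and 0.155 m and z of tub_c in the frame of tray below 0.02 m and angle between tub_c's own z axis and vertical below 0.1 rad and linear speed of tub_c below 0.03 m/s and contact force between tub_c and tray above 0.3 N and contact force between tub_c and the arm below 0.05 N and contact force between tub_c and the fingers below 0.05 N)) or (height (world z) of tub_c above 0.1 m and horizontal distance between tub_c and load_full_c0 below 0.02 m and angle between tub_c's own z axis and vertical below 0.35 rad and linear speed of tub_c below 0.05 m/s and contact force between tub_c and the fingers above 1 N and contact force between tub_c and tub_a below 0.05 N and contact force between tub_c and tub_b below 0.05 N and contact force between tub_c and tray below 0.05 N and contact force between tub_c and gel_bottle below 0.05 N and contact force between tub_c and wipes below 0.05 N and contact force between tub_c and thermometer below 0.05 N and (x of tub_a in the frame of tray between -0.075 and 0.075 m and y of tub_a in the frame of tray between -0.155 and 0.155 m and z of tub_a in the frame of tray below 0.02 m and angle between tub_a's own z axis and vertical below 0.1 rad and linear speed of tub_a below 0.03 m/s and contact force between tub_a and tray above 0.3 N and contact force between tub_a and the arm below 0.05 N and contact force between tub_a and the fingers below 0.05 N) and (x of tub_b in the frame of tray between -0.075 and 0.075 m and y of tub_b in the frame of tray between -0.155 and 0.155 m and z of tub_b in the frame of tray below 0.02 m and angle between tub_b's own z axis and vertical below 0.1 rad and linear speed of tub_b below 0.03 m/s and contact force between tub_b and tray above 0.3 N and contact force between tub_b and the arm below 0.05 N and contact force between tub_b and the fingers below 0.05 N))) and distance of each of gel_bottle, wipes, thermometer from where it was at the start of the episode below 0.03 m); the arm keeps its last pose, push and grip.
It fails at once if a tub is tipped by more than 45 degrees (angle between any of tub_a, tub_b, tub_c's own z axis and vertical above 0.79 rad).
It fails at once if the bottle, the wipes canister or the thermometer is moved by more than 30 mm or knocked over (distance of any of gel_bottle, wipes, thermometer from where it was at the start of the episode above 0.03 m or angle between any of gel_bottle, wipes, thermometer's own z axis and vertical above 0.5 rad).
It also fails if it takes over 72 s, if anything falls off the work surface, if the arm or the gripper's body presses on something with over 40 N, if the wrist force passes 120 N, or if a joint passes its speed limit or range.

## Working session

There is one attempt and no reset: what is moved stays moved. The work goes in short steps, Python scripts to look and compute and a shell command to move; the robot and the scene stay as the last step left them, time stands still between calls to the robot, and variables do not carry over. Pictures are saved under pics/ and viewed, at most 10 in all, crops included, and the job is handed in when it is done.

```bash
ls; mkdir -p pics; python3 - <<'E'
from workcell import bot, viewer, telemetry, workorder
import cv2
for n in("scene","top"):
    cv2.imwrite(f"pics/{n}0.png",viewer.camera(n)[:,:,::-1])
    c=viewer.calibration(n);print(n,c)
print(telemetry.get_obs())
E
```

```text
jog.py
pics
workcell.py
scene {'mtx': array([[532.73088867,   0.        , 278.09318388],
       [  0.        , 532.73088867, 213.44197479],
       [  0.        ,   0.        ,   1.        ]]), 'k1': 0.008864621435955398, 'R': array([[ 0.13565997,  0.99074088, -0.0053746 ],
       [ 0.80529083, -0.11342357, -0.58192936],
       [-0.57715081,  0.07461641, -0.81322158]]), 't': array([-0.02663358, -0.40360696,  2.03567536])}
top {'mtx': array([[522.33726678,   0.        , 285.08222149],
       [  0.        , 522.33726678, 208.1865867 ],
       [  0.        ,   0.        ,   1.        ]]), 'k1': 0.035718746767929584, 'R': array([[ 0.0188225 , -0.99978319, -0.00890429],
       [-0.99622394, -0.01799904, -0.08493469],
       [ 0.08475601,  0.01046935, -0.99634673]]), 't': array([-0.04886847,  0.51315282,  1.36248797])}
{'clock': 0.1, 'joint_pos': array([-1.15699567e+00,  2.41316757e-01,  3.88437850e-03,  1.33526410e+00,
       -1.14604865e-05,  1.57077960e+00]), 'joint_vel': array([-0.00152083,  0.00039041,  0.00200137,  0.00172987, -0.00036435,
        0.0002726 ]), 'tau': array([-3.59461819e-04, -3.73137224e+01,  2.53010792e+01,  1.08569718e-02,
       -1.31687175e-04, -1.28289076e-05]), 'eef_pos': array([ 0.20082452, -0.45730329,  0.24922213]), 'tool_rot': array([ 9.78670211e-01,  2.05435429e-01, -2.00771648e-04, -9.28636770e-04]), 'ft_force': array([ 0.43044803, -0.00310128, -1.01566502]), 'ft_torque': array([0.03949798, 0.03414829, 0.06143225]), 'grasp_force': 0.0, 'grip_width': 0.0853150337380698}
```

View pics/scene0.png

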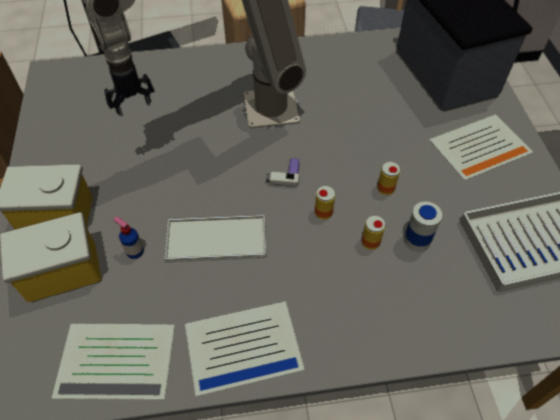

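View pics/top0.png

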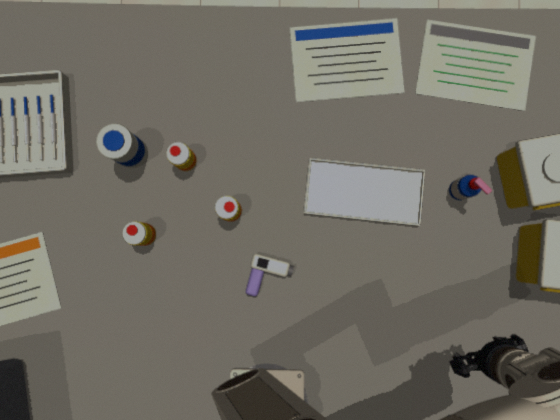

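The scene view shows the tubs' caps near (324,194), (391,170) and (377,222), with the tray around (216,238). The top view shows the caps near (229,207), (132,231) and (175,151), and the tray corners near (309,160), (424,168), (420,223) and (306,215). Next I'll fit outlines in both views.

```bash
cat > vis.py <<'E'
import numpy as np,cv2
from scipy.optimize import minimize,least_squares
from workcell import bot, viewer, telemetry, workorder
C={n:viewer.calibration(n) for n in("scene","top")}
def proj(n,X):
    c=C[n];P=np.atleast_2d(X)@c["R"].T+c["t"];s=P[:,:2]/P[:,2:]
    s=s*(1+c["k1"]*(s**2).sum(1,keepdims=True));return s@c["mtx"][:2,:2].T+c["mtx"][:2,2]
def tri(pix,x0=(.5,0,.1)):
    return least_squares(lambda X:np.concatenate([proj(n,X)[0]-p for n,p in pix.items()]),x0)
th=np.linspace(0,2*np.pi,40)
def circ(x,y,z,r):return np.c_[x+r*np.cos(th),y+r*np.sin(th),0*th+z]
S=4
def hullmask(n,X,org,sz):
    p=(proj(n,X)-org+.5)*S-.5;m=np.zeros((sz*S,sz*S),np.uint8)
    cv2.fillConvexPoly(m,cv2.convexHull(np.round(p*16).astype(np.int32)),1,shift=4);return m
def tubmask(n,img,ctr,sz=56):
    o=np.round(ctr).astype(int)-sz//2
    a=img[o[1]:o[1]+sz,o[0]:o[0]+sz]
    a=cv2.resize(a,None,fx=S,fy=S,interpolation=cv2.INTER_CUBIC).astype(int)
    m=((a.max(2)-a.min(2)>60)|(a.min(2)>140)).astype(np.uint8)
    k,l,st,_=cv2.connectedComponentsWithStats(m)
    c=sz*S//2;b=l[c,c];
    return (l==b).astype(np.uint8),o
def tubfit(imgs,p0,zb=0):
    M={}
    for n in imgs: M[n]=tubmask(n,imgs[n],proj(n,[*p0,zb+.06])[0])
    def f(q):
        e=0
        for n,(m,o) in M.items():
            X=np.r_[circ(*q[:2],zb,.03),circ(*q[:2],zb+.094,.03),circ(*q[:2],zb+.104,.0285)]
            h=hullmask(n,X,o,m.shape[0]//S);e+=1-(h&m).sum()/(h|m).sum()
        return e/len(M)
    r=minimize(f,p0,method="Nelder-Mead",options=dict(initial_simplex=[p0,np.add(p0,(.01,0)),np.add(p0,(0,.01))],xatol=2e-4,fatol=1e-4))
    return r.x,1-r.fun
E
cat > m1.py <<'E'
from vis import *
I={n:cv2.imread(f"pics/{n}0.png")[:,:,::-1] for n in C}
def redc(img,c,w=14):
    a=img[c[1]-w:c[1]+w,c[0]-w:c[0]+w].astype(int);m=((a[...,0]>150)&(a[...,1]<70)&(a[...,2]<90)).astype(np.uint8)
    k,l,st,ce=cv2.connectedComponentsWithStats(m);i=1+st[1:,4].argmax();return ce[i]+[c[0]-w,c[1]-w]
for s,t in(((324,194),(229,207)),((391,170),(132,231)),((377,222),(175,151))):
    P=dict(scene=redc(I["scene"],s),top=redc(I["top"],t));r=tri(P)
    x,iou=tubfit(I,r.x[:2]);print("cap",r.x.round(4),"px err",np.abs(r.fun).max().round(2),"fit",x.round(4),iou.round(3))
    for n in C: print("  ",n,[v.round(4) for v in tubfit({n:I[n]},x)])
# tray
def quad(n,box):
    x0,y0,x1,y1=box;a=cv2.resize(I[n][y0:y1,x0:x1],None,fx=S,fy=S,interpolation=cv2.INTER_CUBIC)
    m=(a.min(2)>125).astype(np.uint8);m=cv2.morphologyEx(m,cv2.MORPH_CLOSE,np.ones((13,13)))
    c=max(cv2.findContours(m,0,2)[0],key=cv2.contourArea);h=cv2.convexHull(c)
    q=cv2.approxPolyN(h,4)[0] if hasattr(cv2,"approxPolyN") else cv2.boxPoints(cv2.minAreaRect(h))
    return (q.reshape(-1,2)+.5)/S-.5+[x0,y0]
Q=dict(scene=quad("scene",(155,205,278,272)),top=quad("top",(295,150,435,235)))
for n in Q:print(n,Q[n].round(1).tolist())
# corner triangulation: match by table-plane world guess
def ground(n,p,z=.018):return least_squares(lambda q:proj(n,[q[0],q[1],z])[0]-p,(.5,-.2)).x
G={n:np.array([ground(n,p) for p in Q[n]]) for n in Q}
T=[]
for i,g in enumerate(G["scene"]):
    j=np.linalg.norm(G["top"]-g,axis=1).argmin();r=tri(dict(scene=Q["scene"][i],top=Q["top"][j]),(*g,.02));T.append(r.x);print("corner",r.x.round(4),np.abs(r.fun).max().round(2))
T=np.array(T);print("tray",T.mean(0).round(4),cv2.minAreaRect(T[:,:2].astype(np.float32)))
# other objects
E
python3 m1.py
```

```text
Traceback (most recent call last):
  File "m1.py", line 7, in <module>
    P=dict(scene=redc(I["scene"],s),top=redc(I["top"],t));r=tri(P)
                 ~~~~^^^^^^^^^^^^^^
  File "m1.py", line 5, in redc
    k,l,st,ce=cv2.connectedComponentsWithStats(m);i=1+st[1:,4].argmax();return ce[i]+[c[0]-w,c[1]-w]
                                                      ~~~~~~~~~~~~~~~^^
ValueError: attempt to get argmax of an empty sequence
```

```bash
sed -i 's/m=((a\[...,0\]>150).*astype(np.uint8)$/r,g,b=a[...,0],a[...,1],a[...,2];m=((r-g>70)\&(g-b<25)\&(r>110)).astype(np.uint8)/' m1.py; python3 m1.py; python3 -c "
import cv2;a=cv2.imread('pics/scene0.png')[:,:,::-1];print(a[190:198:2,318:330:2].tolist())"
```

```text
cap [0.5089 0.0998 0.1033] px err 0.24 fit [0.507  0.0838] 0.142
   scene [array([0.5334, 0.0367]), np.float64(0.2161)]
   top [array([0.5457, 0.062 ]), np.float64(0.1953)]
cap [0.4466 0.3397 0.1039] px err 0.03 fit [0.437  0.3321] 0.277
   scene [array([0.4823, 0.3758]), np.float64(0.2139)]
   top [array([0.4394, 0.3332]), np.float64(0.3458)]
cap [0.6476 0.2398 0.1041] px err 0.12 fit [0.6743 0.2795] 0.179
   scene [array([0.7089, 0.3161]), np.float64(0.2464)]
   top [array([0.7078, 0.3048]), np.float64(0.2593)]
scene [[265.6, 254.1], [164.9, 258.6], [168.1, 218.4], [263.6, 214.4]]
top [[424.6, 169.4], [419.9, 225.1], [303.4, 212.6], [309.1, 157.6]]
corner [ 0.6521 -0.1012  0.0133] 0.04
corner [ 0.6253 -0.4093  0.0137] 0.15
corner [ 0.476  -0.3963  0.0151] 0.01
corner [ 0.5035 -0.0886  0.0153] 0.2
tray [ 0.5642 -0.2489  0.0143] ((0.5640833377838135, -0.24876102805137634), (0.3092357814311981, 0.14983490109443665), 85.02623748779297)
[[[155, 154, 139], [149, 99, 87], [142, 49, 43], [142, 60, 54], [155, 126, 113], [163, 168, 151]], [[148, 131, 116], [137, 32, 29], [137, 17, 16], [139, 22, 18], [141, 53, 47], [160, 156, 142]], [[139, 132, 119], [133, 49, 44], [137, 19, 17], [136, 20, 18], [133, 53, 48], [158, 157, 143]], [[135, 138, 122], [146, 138, 125], [126, 91, 83], [131, 94, 86], [139, 131, 120], [164, 170, 157]]]
```

```bash
python3 - <<'E'
s=open('vis.py').read()
s=s.replace("m=((a.max(2)-a.min(2)>60)|(a.min(2)>140)).astype(np.uint8)","m=((a.max(2)-a.min(2)>40)|(a.max(2)>120)).astype(np.uint8);m=cv2.morphologyEx(m,cv2.MORPH_CLOSE,np.ones((9,9)))")
open('vis.py','w').write(s)
E
python3 m1.py | head -9; python3 - <<'E'
from vis import *
I={n:cv2.imread(f"pics/{n}0.png")[:,:,::-1] for n in C}
rows=[]
for p in((.509,.1),(.447,.34),(.648,.24)):
    r=[]
    for n in C:
        m,o=tubmask(n,I[n],proj(n,[*p,.06])[0]);a=cv2.resize(I[n][o[1]:o[1]+56,o[0]:o[0]+56],None,fx=4,fy=4)[:,:,::-1].copy()
        cv2.drawContours(a,cv2.findContours(m,0,2)[0],-1,(255,0,255),1);r.append(a[30:-30])
    rows.append(np.hstack(r))
cv2.imwrite("pics/m.png",np.vstack(rows))
E
```

```text
cap [0.5089 0.0998 0.1033] px err 0.24 fit [0.5088 0.1078] 0.947
   scene [array([0.5079, 0.1072]), np.float64(0.9439)]
   top [array([0.5088, 0.1083]), np.float64(0.9659)]
cap [0.4466 0.3397 0.1039] px err 0.03 fit [0.4397 0.3356] 0.945
   scene [array([0.4391, 0.3349]), np.float64(0.938)]
   top [array([0.4397, 0.336 ]), np.float64(0.9576)]
cap [0.6476 0.2398 0.1041] px err 0.12 fit [0.6429 0.2344] 0.944
   scene [array([0.6423, 0.2335]), np.float64(0.941)]
   top [array([0.644, 0.235]), np.float64(0.9575)]
```

View pics/m.png

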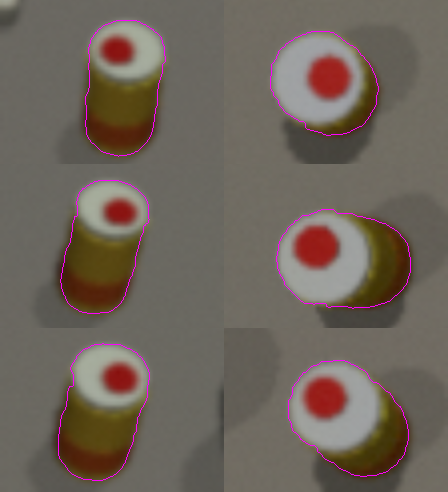

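All three fits agree between the views within about 2 mm. The magenta outlines hug the tubs, cap height measures 0.104 m against 0.107 m nominal, and the tray measures 309×150 mm. Next is a helper that works out moves in tool axes, keeping the closing line radial.

```bash
cat > to.py <<'E'
import sys,numpy as np
from scipy.spatial.transform import Rotation as R
from workcell import bot, viewer, telemetry, workorder
def to(x,y,z,yaw=None):
    o=telemetry.get_obs();r=R.from_quat(o["tool_rot"]);p=o["eef_pos"];yaw=np.arctan2(y,x) if yaw is None else yaw
    c,s=np.cos(yaw),np.sin(yaw)
    g=R.from_matrix(np.array([[-s,c,0],[c,s,0],[0,0,-1]]).T)  # columns x,y,z; tool y radial
    print("rot",(r.inv()*g).as_rotvec().round(3),"shift",r.inv().apply(np.array([x,y,z])-p).round(4),"| z",p[2].round(4),"F",o["ft_force"].round(2),"w",o["grip_width"].round(4),"t",round(o["clock"],2))
if __name__=="__main__":to(*map(float,sys.argv[1:]))
E
python3 to.py .5088 .1078 .25; python3 - <<'E'
from vis import *
print("can",tri(dict(scene=(429,213),top=(115,140))).x,"pump",tri(dict(scene=(120,222),top=(483,186)),(.6,-.5,.15)).x)
from workcell import bot, viewer, telemetry, workorder
o=telemetry.get_obs();from scipy.spatial.transform import Rotation as R
print(R.from_quat(o["tool_rot"]).as_matrix().round(3))
E
```

```text
can [0.6621541  0.37833258 0.14933641] pump [ 0.56534616 -0.51433244  0.14622855]
[[ 0.916  0.402 -0.001]
 [ 0.402 -0.916  0.002]
 [-0.    -0.002 -1.   ]]Traceback (most recent call last):
  File "to.py", line 9, in <module>
    if __name__=="__main__":to(*map(float,sys.argv[1:]))
                            ~~^^^^^^^^^^^^^^^^^^^^^^^^^^
  File "to.py", line 8, in to
    print("rot",(r.inv()*g).as_rotvec().round(3),"shift",r.inv().apply(np.array([x,y,z])-p).round(4),"| z",p[2].round(4),"F",o["ft_force"].round(2),"w",o["grip_width"].round(4),"t",round(o["clock"],2))
                                                                                                                                                        ^^^^^^^^^^^^^^^^^^^^^
AttributeError: 'float' object has no attribute 'round'
```

```bash
sed -i 's/o\["grip_width"\].round(4)/round(float(o["grip_width"]),4)/' to.py; python3 to.py .5088 .1078 .25
```

```text
rot [-2.000e-03 -1.000e-03 -1.366e+00] shift [ 0.5092 -0.3936 -0.    ] | z 0.2492 F [ 0.43 -0.   -1.02] w 0.0853 t 0.1
```

The manual's scale: shifts go in shares of 500 mm and turns go in shares of pi/2 rad. Converting my numbers, 0.49 m / 0.5 = 0.98, 0.45 m / 0.5 = 0.9, -1.3 rad / 1.5708 = -0.8276.

```bash
python3 jog.py '[[[0, 0, -0.0828, 0.1, -0.078, 0, 0.085], [0, 0, -0.1655, 0.2, -0.154, 0, 0.085], [0, 0, -0.2483, 0.3, -0.232, 0, 0.085], [0, 0, -0.331, 0.4, -0.31, 0, 0.085], [0, 0, -0.4138, 0.5, -0.386, 0, 0.085], [0, 0, -0.4966, 0.6, -0.464, 0, 0.085], [0, 0, -0.5793, 0.7, -0.542, 0, 0.085], [0, 0, -0.6621, 0.8, -0.618, 0, 0.085], [0, 0, -0.7448, 0.9, -0.696, 0, 0.085], [0, 0, -0.8276, 0.98, -0.76, 0, 0.085]]]' && python3 to.py .5088 .1078 .25
```

```text
clock: 1.35
eef_pos: [0.4974, 0.0893, 0.2496]
tool_rot: [0.653, 0.757, -0.0, -0.0]
ft_force: [0.7, -0.4, -0.2]
grip_width: 0.085
grasp_force: 0.0
rot [-0.     0.    -0.061] shift [ 0.0166  0.014  -0.0004] | z 0.2496 F [ 0.68 -0.41 -0.22] w 0.085 t 1.35
```

In the tool's units: 0.1 m / 0.5 = 0.2, 0.05 m / 0.5 = 0.1, -0.06 rad / 1.5708 = -0.0382.

```bash
python3 jog.py '[[[0, 0, -0.0382, 0.0332, 0.028, 0, 0.085], [0, 0, -0.0382, 0.0332, 0.028, 0.1, 0.085], [0, 0, -0.0382, 0.0332, 0.028, 0.2, 0.085], [0, 0, -0.0382, 0.0332, 0.028, 0.2, 0.085], [0, 0, -0.0382, 0.0332, 0.028, 0.2, 0.085]]]' && python3 to.py .5088 .1078 .085
```

```text
clock: 1.98
eef_pos: [0.5092, 0.1057, 0.1514]
tool_rot: [0.632, 0.775, 0.001, 0.0]
ft_force: [0.4, 0.4, -0.6]
grip_width: 0.0851
grasp_force: 0.0
rot [ 0.002  0.    -0.006] shift [ 0.0022 -0.0001  0.0664] | z 0.1514 F [ 0.38  0.44 -0.63] w 0.0851 t 1.98
```

In the tool's units: 0.066 m / 0.5 = 0.132, 0.033 m / 0.5 = 0.066.

```bash
python3 jog.py '[[[0, 0, 0, 0.004, 0, 0.066, 0.085], [0, 0, 0, 0.004, 0, 0.132, 0.085], [0, 0, 0, 0.004, 0, 0.132, 0.085], [0, 0, 0, 0.004, 0, 0.132, 0.085], [0, 0, 0, 0.004, 0, 0.132, 0.05], [0, 0, 0, 0.004, 0, 0.132, 0.05], [0, 0, 0, 0.004, 0, 0.132, 0.05], [0, 0, 0, 0.004, 0, 0.132, 0.05], [0, 0, 0, 0.004, 0, 0.132, 0.05], [0, 0, 0, 0.004, 0, 0.132, 0.05]]]'
```

```text
clock: 3.22
eef_pos: [0.5096, 0.1079, 0.0865]
tool_rot: [0.632, 0.775, 0.002, 0.001]
ft_force: [0.3, -1.0, 7.3]
grip_width: 0.0591
grasp_force: 62.9
```

In the tool's units: -0.15 m / 0.5 = -0.3, -0.13 m / 0.5 = -0.26.

```bash
python3 jog.py '[[[0, 0, 0, 0, 0, -0.04, 0.05], [0, 0, 0, 0, 0, -0.12, 0.05], [0, 0, 0, 0, 0, -0.2, 0.05], [0, 0, 0, 0, 0, -0.26, 0.05], [0, 0, 0, 0, 0, -0.3, 0.05], [0, 0, 0, 0, 0, -0.3, 0.05], [0, 0, 0, 0, 0, -0.3, 0.05]]]'; for i in 1 2 3 4; do python3 jog.py '[[[0, 0, 0, 0, 0, 0, 0.05]]]' | grep force; done; python3 to.py .572 -.159 .2366
```

```text
clock: 4.1
eef_pos: [0.5071, 0.1073, 0.2327]
tool_rot: [0.632, 0.775, -0.001, -0.001]
ft_force: [-0.4, 0.1, -5.7]
grip_width: 0.0588
grasp_force: 66.9
ft_force: [0.2, -0.0, -5.8]
grasp_force: 66.9
ft_force: [-0.3, 0.8, -5.1]
grasp_force: 66.9
ft_force: [0.4, -0.1, -4.6]
grasp_force: 66.9
ft_force: [-0.2, 0.2, -5.1]
grasp_force: 66.9
rot [-0.     0.     0.474] shift [-0.274   0.009  -0.0028] | z 0.2338 F [-0.21  0.17 -5.09] w 0.0585 t 4.6
```

Baseline-corrected load is about 4.6 N, or 0.48 kg, so the first tub is the full one. I'll set it back down and move the other two first.

In the tool's units: 0.149 m / 0.5 = 0.298, 0.147 m / 0.5 = 0.294.

```bash
python3 jog.py '[[[0, 0, 0, 0.002, 0, 0.1, 0.05], [0, 0, 0, 0.002, 0, 0.2, 0.05], [0, 0, 0, 0.002, 0, 0.26, 0.05], [0, 0, 0, 0.002, 0, 0.28, 0.05], [0, 0, 0, 0.002, 0, 0.294, 0.05], [0, 0, 0, 0.002, 0, 0.298, 0.05], [0, 0, 0, 0.002, 0, 0.298, 0.05], [0, 0, 0, 0.002, 0, 0.298, 0.085], [0, 0, 0, 0.002, 0, 0.298, 0.085], [0, 0, 0, 0.002, 0, 0.298, 0.085]]]'; python3 jog.py '[[[0, 0, 0, 0, 0, 0, 0.085], [0, 0, 0, 0, 0, -0.06, 0.085], [0, 0, 0, 0, 0, -0.18, 0.085], [0, 0, 0, 0, 0, -0.3, 0.085], [0, 0, 0, 0, 0, -0.33, 0.085], [0, 0, 0, 0, 0, -0.33, 0.085]]]';python3 to.py .6429 .2344 .25
```

```text
clock: 5.85
eef_pos: [0.5084, 0.1086, 0.0856]
tool_rot: [0.632, 0.775, 0.001, 0.0]
ft_force: [-0.1, -0.1, -0.4]
grip_width: 0.0854
grasp_force: 0.0
clock: 6.6
eef_pos: [0.5083, 0.1086, 0.2508]
tool_rot: [0.632, 0.775, 0.001, 0.001]
ft_force: [-0.3, 0.2, -1.3]
grip_width: 0.0845
grasp_force: 0.0
rot [ 0.002  0.    -0.147] shift [0.0961 0.1572 0.0012] | z 0.2508 F [-0.29  0.2  -1.33] w 0.0845 t 6.6
```

In the tool's units: 0.157 m / 0.5 = 0.314, 0.15 m / 0.5 = 0.3, -0.147 rad / 1.5708 = -0.0936.

```bash
python3 jog.py '[[[0, 0, -0.0318, 0.06, 0.1, 0, 0.085], [0, 0, -0.0637, 0.12, 0.2, 0, 0.085], [0, 0, -0.0936, 0.18, 0.3, 0, 0.085], [0, 0, -0.0936, 0.192, 0.314, 0, 0.085], [0, 0, -0.0936, 0.192, 0.314, 0.1, 0.085], [0, 0, -0.0936, 0.192, 0.314, 0.2, 0.085], [0, 0, -0.0936, 0.192, 0.314, 0.2, 0.085], [0, 0, -0.0936, 0.192, 0.314, 0.2, 0.085]]]';python3 to.py .6429 .2344 .085
```

```text
clock: 7.6
eef_pos: [0.6424, 0.234, 0.1512]
tool_rot: [0.573, 0.819, 0.0, 0.0]
ft_force: [1.0, -0.4, -0.0]
grip_width: 0.0849
grasp_force: 0.0
rot [ 0.001  0.    -0.   ] shift [0.0002 0.0006 0.0662] | z 0.1512 F [ 0.98 -0.38 -0.02] w 0.0849 t 7.6
```

In the tool's units: 0.066 m / 0.5 = 0.132, 0.033 m / 0.5 = 0.066.

```bash
python3 jog.py '[[[0, 0, 0, 0, 0, 0.066, 0.085], [0, 0, 0, 0, 0, 0.132, 0.085], [0, 0, 0, 0, 0, 0.132, 0.085], [0, 0, 0, 0, 0, 0.132, 0.05], [0, 0, 0, 0, 0, 0.132, 0.05], [0, 0, 0, 0, 0, 0.132, 0.05], [0, 0, 0, 0, 0, 0.132, 0.05], [0, 0, 0, 0, 0, 0.132, 0.05], [0, 0, 0, 0, 0, 0.132, 0.05]]]'; python3 jog.py '[[[0, 0, 0, 0, 0, -0.04, 0.05], [0, 0, 0, 0, 0, -0.12, 0.05], [0, 0, 0, 0, 0, -0.2, 0.05], [0, 0, 0, 0, 0, -0.28, 0.05], [0, 0, 0, 0, 0, -0.33, 0.05], [0, 0, 0, 0, 0, -0.33, 0.05], [0, 0, 0, 0, 0, -0.33, 0.05]]]'; for i in 1 2 3 4; do python3 jog.py '[[[0, 0, 0, 0, 0, 0, 0.05]]]' | grep force; done; python3 to.py .5615 -.279 .25
```

```text
clock: 8.72
eef_pos: [0.6442, 0.2348, 0.0881]
tool_rot: [0.573, 0.819, 0.003, 0.002]
ft_force: [-0.9, 0.4, 6.8]
grip_width: 0.058
grasp_force: 65.2
clock: 9.6
eef_pos: [0.6418, 0.2341, 0.248]
tool_rot: [0.573, 0.819, -0.001, -0.0]
ft_force: [-0.0, 0.2, -3.1]
grip_width: 0.0578
grasp_force: 65.2
ft_force: [0.5, -0.3, -1.9]
grasp_force: 65.2
ft_force: [-0.3, -0.1, -3.0]
grasp_force: 65.2
ft_force: [-0.2, -0.3, -3.1]
grasp_force: 65.2
ft_force: [0.5, 0.0, -1.7]
grasp_force: 65.2
rot [-0.     0.     0.811] shift [-0.4544 -0.2517 -0.0011] | z 0.2488 F [ 0.55  0.03 -1.7 ] w 0.0579 t 10.1
```

About 2.1 N, so this is the 0.23 kg tub. It goes in the tray.

In the tool's units: -0.44 m / 0.5 = -0.88, -0.405 m / 0.5 = -0.81, 0.811 rad / 1.5708 = 0.5163.

```bash
python3 jog.py '[[[0, 0, 0.0509, -0.09, -0.05, 0, 0.05], [0, 0, 0.1019, -0.18, -0.1, 0, 0.05], [0, 0, 0.1528, -0.27, -0.15, 0, 0.05], [0, 0, 0.2037, -0.36, -0.2, 0, 0.05], [0, 0, 0.2546, -0.45, -0.25, 0, 0.05], [0, 0, 0.3056, -0.54, -0.3, 0, 0.05], [0, 0, 0.3565, -0.63, -0.35, 0, 0.05], [0, 0, 0.4074, -0.72, -0.4, 0, 0.05], [0, 0, 0.4584, -0.81, -0.45, 0, 0.05], [0, 0, 0.5163, -0.88, -0.49, 0, 0.05]]]'; python3 jog.py '[[[0, 0, 0, 0, 0, 0, 0.05], [0, 0, 0, 0, 0, 0, 0.05]]]'; python3 to.py .5615 -.279 .093
```

```text
clock: 11.35
eef_pos: [0.5624, -0.2653, 0.2493]
tool_rot: [0.851, 0.525, 0.0, 0.0]
ft_force: [0.7, 0.1, -2.5]
grip_width: 0.0577
grasp_force: 66.2
clock: 11.6
eef_pos: [0.5629, -0.263, 0.249]
tool_rot: [0.85, 0.527, 0.0, -0.0]
ft_force: [0.1, -0.8, -1.9]
grip_width: 0.0579
grasp_force: 66.4
rot [-0.    -0.001  0.   ] shift [-0.015   0.0059  0.156 ] | z 0.249 F [ 0.08 -0.8  -1.9 ] w 0.0579 t 11.6
```

In the tool's units: 0.156 m / 0.5 = 0.312, 0.154 m / 0.5 = 0.308.

```bash
python3 jog.py '[[[0, 0, 0, -0.03, 0.012, 0.08, 0.05], [0, 0, 0, -0.03, 0.012, 0.18, 0.05], [0, 0, 0, -0.03, 0.012, 0.26, 0.05], [0, 0, 0, -0.03, 0.012, 0.29, 0.05], [0, 0, 0, -0.03, 0.012, 0.3, 0.05], [0, 0, 0, -0.03, 0.012, 0.308, 0.05], [0, 0, 0, -0.03, 0.012, 0.312, 0.05], [0, 0, 0, -0.03, 0.012, 0.312, 0.05]]]'; python3 to.py .5615 -.279 .093
```

```text
clock: 12.6
eef_pos: [0.5621, -0.2795, 0.094]
tool_rot: [0.85, 0.527, 0.0, 0.001]
ft_force: [-0.4, -0.4, -2.5]
grip_width: 0.0581
grasp_force: 66.4
rot [ 0.002 -0.     0.   ] shift [ 0.0002 -0.0008  0.001 ] | z 0.094 F [-0.45 -0.41 -2.48] w 0.0581 t 12.6
```

In the tool's units: 0.002 m / 0.5 = 0.004, 0.001 m / 0.5 = 0.002.

```bash
python3 jog.py '[[[0, 0, 0, 0, 0, 0.002, 0.05], [0, 0, 0, 0, 0, 0.004, 0.05], [0, 0, 0, 0, 0, 0.004, 0.05], [0, 0, 0, 0, 0, 0.004, 0.05]]]'; python3 jog.py '[[[0, 0, 0, 0, 0, 0.002, 0.05], [0, 0, 0, 0, 0, 0.004, 0.05], [0, 0, 0, 0, 0, 0.004, 0.05], [0, 0, 0, 0, 0, 0.004, 0.05]]]'
```

```text
clock: 13.1
eef_pos: [0.5621, -0.2796, 0.0932]
tool_rot: [0.85, 0.527, 0.001, 0.001]
ft_force: [-2.6, 0.6, 6.9]
grip_width: 0.0581
grasp_force: 67.3
clock: 13.6
eef_pos: [0.562, -0.2796, 0.0931]
tool_rot: [0.85, 0.527, 0.001, 0.001]
ft_force: [-5.3, 2.9, 16.2]
grip_width: 0.0578
grasp_force: 68.2
```

Contact with the floor. I'll release, rise and go to the last tub.

In the tool's units: -0.16 m / 0.5 = -0.32, -0.15 m / 0.5 = -0.3.

```bash
python3 jog.py '[[[0, 0, 0, 0, 0, -0.004, 0.05], [0, 0, 0, 0, 0, -0.004, 0.085], [0, 0, 0, 0, 0, -0.004, 0.085], [0, 0, 0, 0, 0, -0.004, 0.085], [0, 0, 0, 0, 0, -0.004, 0.085], [0, 0, 0, 0, 0, -0.06, 0.085], [0, 0, 0, 0, 0, -0.18, 0.085], [0, 0, 0, 0, 0, -0.3, 0.085], [0, 0, 0, 0, 0, -0.32, 0.085], [0, 0, 0, 0, 0, -0.32, 0.085]]]'; python3 to.py .4397 .3356 .25
```

```text
clock: 14.85
eef_pos: [0.562, -0.2794, 0.2496]
tool_rot: [0.85, 0.527, 0.0, 0.001]
ft_force: [-0.3, 0.5, -0.2]
grip_width: 0.0846
grasp_force: 0.0
rot [ 2.000e-03  1.000e-03 -1.113e+00] shift [ 0.4964 -0.3831 -0.0011] | z 0.2496 F [-0.25  0.49 -0.15] w 0.0846 t 14.85
```

In the tool's units: 0.485 m / 0.5 = 0.97, 0.44 m / 0.5 = 0.88, -0.44 rad / 1.5708 = -0.2801.

```bash
python3 jog.py '[[[0, 0, -0.07, 0.1, -0.077, 0, 0.085], [0, 0, -0.1401, 0.196, -0.152, 0, 0.085], [0, 0, -0.2101, 0.294, -0.226, 0, 0.085], [0, 0, -0.2801, 0.392, -0.302, 0, 0.085], [0, 0, -0.3501, 0.49, -0.378, 0, 0.085], [0, 0, -0.4202, 0.588, -0.454, 0, 0.085], [0, 0, -0.4902, 0.686, -0.53, 0, 0.085], [0, 0, -0.5602, 0.784, -0.606, 0, 0.085], [0, 0, -0.6303, 0.88, -0.68, 0, 0.085], [0, 0, -0.7086, 0.97, -0.748, 0, 0.085]]]'; python3 jog.py '[[[0, 0, 0, 0, 0, 0, 0.085], [0, 0, 0, 0, 0, 0, 0.085]]]'; python3 to.py .4397 .3356 .15
```

```text
clock: 16.1
eef_pos: [0.4406, 0.3227, 0.2461]
tool_rot: [0.441, 0.897, -0.002, -0.001]
ft_force: [1.1, 0.1, 0.3]
grip_width: 0.085
grasp_force: 0.0
clock: 16.35
eef_pos: [0.4414, 0.3207, 0.2467]
tool_rot: [0.443, 0.896, -0.002, -0.001]
ft_force: [0.0, -0.1, -0.2]
grip_width: 0.0852
grasp_force: 0.0
rot [-0.005  0.     0.   ] shift [0.0129 0.0081 0.0967] | z 0.2467 F [ 0.02 -0.09 -0.16] w 0.0852 t 16.35
```

In the tool's units: 0.096 m / 0.5 = 0.192, 0.05 m / 0.5 = 0.1, -0.005 rad / 1.5708 = -0.0032.

```bash
python3 jog.py '[[[-0.0032, 0, 0, 0.026, 0.016, 0, 0.085], [-0.0032, 0, 0, 0.026, 0.016, 0.1, 0.085], [-0.0032, 0, 0, 0.026, 0.016, 0.192, 0.085], [-0.0032, 0, 0, 0.026, 0.016, 0.192, 0.085], [-0.0032, 0, 0, 0.026, 0.016, 0.192, 0.085]]]'; python3 to.py .4397 .3356 .085
```

```text
clock: 16.98
eef_pos: [0.442, 0.3369, 0.1547]
tool_rot: [0.444, 0.896, 0.003, 0.002]
ft_force: [-0.1, 0.5, 0.1]
grip_width: 0.0848
grasp_force: 0.0
rot [ 0.007 -0.    -0.001] shift [ 0.0003 -0.0032  0.0696] | z 0.1547 F [-0.07  0.45  0.1 ] w 0.0848 t 16.98
```

In the tool's units: 0.069 m / 0.5 = 0.138, 0.035 m / 0.5 = 0.07, 0.007 rad / 1.5708 = 0.0045.

```bash
python3 jog.py '[[[0.0045, 0, 0, 0, -0.006, 0.07, 0.085], [0.0045, 0, 0, 0, -0.006, 0.138, 0.085], [0.0045, 0, 0, 0, -0.006, 0.138, 0.085], [0.0045, 0, 0, 0, -0.006, 0.138, 0.085], [0.0045, 0, 0, 0, -0.006, 0.138, 0.05], [0.0045, 0, 0, 0, -0.006, 0.138, 0.05], [0.0045, 0, 0, 0, -0.006, 0.138, 0.05], [0.0045, 0, 0, 0, -0.006, 0.138, 0.05], [0.0045, 0, 0, 0, -0.006, 0.138, 0.05], [0.0045, 0, 0, 0, -0.006, 0.138, 0.05]]]'; python3 jog.py '[[[0, 0, 0, 0, 0, -0.04, 0.05], [0, 0, 0, 0, 0, -0.12, 0.05], [0, 0, 0, 0, 0, -0.2, 0.05], [0, 0, 0, 0, 0, -0.28, 0.05], [0, 0, 0, 0, 0, -0.33, 0.05], [0, 0, 0, 0, 0, -0.33, 0.05], [0, 0, 0, 0, 0, -0.33, 0.05]]]'; for i in 1 2 3; do python3 jog.py '[[[0, 0, 0, 0, 0, 0, 0.05]]]' | grep force; done; python3 to.py .572 -.159 .25
```

```text
clock: 18.23
eef_pos: [0.4401, 0.3361, 0.0865]
tool_rot: [0.443, 0.896, 0.001, 0.001]
ft_force: [-0.8, -0.0, 7.3]
grip_width: 0.0583
grasp_force: 62.9
clock: 19.1
eef_pos: [0.4385, 0.3349, 0.2479]
tool_rot: [0.443, 0.896, -0.002, -0.001]
ft_force: [-0.2, -0.4, -2.4]
grip_width: 0.0577
grasp_force: 64.8
ft_force: [-0.3, -0.3, -1.4]
grasp_force: 64.8
ft_force: [0.7, -0.3, -1.0]
grasp_force: 64.8
ft_force: [-1.0, -0.1, -1.1]
grasp_force: 64.8
rot [-0.003  0.001  0.923] shift [-0.4736 -0.194  -0.0011] | z 0.2483 F [-0.97 -0.1  -1.13] w 0.0577 t 19.48
```

This is the light one (about 1.2 N), so the ordering is consistent. The carry passes over the full tub with about 55 mm of clearance.

In the tool's units: -0.46 m / 0.5 = -0.92, -0.423 m / 0.5 = -0.846, 0.923 rad / 1.5708 = 0.5876.

```bash
python3 jog.py '[[[-0.0019, 0, 0.0573, -0.094, -0.038, -0.04, 0.05], [-0.0019, 0, 0.1146, -0.188, -0.076, -0.04, 0.05], [-0.0019, 0, 0.1719, -0.282, -0.116, -0.04, 0.05], [-0.0019, 0, 0.2292, -0.376, -0.154, -0.04, 0.05], [-0.0019, 0, 0.2865, -0.47, -0.192, -0.04, 0.05], [-0.0019, 0, 0.3438, -0.564, -0.232, -0.04, 0.05], [-0.0019, 0, 0.4011, -0.658, -0.27, 0, 0.05], [-0.0019, 0, 0.4584, -0.752, -0.308, 0, 0.05], [-0.0019, 0, 0.5157, -0.846, -0.346, 0, 0.05], [-0.0019, 0, 0.5876, -0.92, -0.376, 0, 0.05]]]'; python3 jog.py '[[[0, 0, 0, 0, 0, 0, 0.05], [0, 0, 0, 0, 0, 0, 0.05]]]'; python3 to.py .572 -.159 .094
```

```text
clock: 20.72
eef_pos: [0.569, -0.1466, 0.249]
tool_rot: [0.798, 0.603, 0.0, 0.001]
ft_force: [0.2, 1.6, -0.9]
grip_width: 0.0583
grasp_force: 65.2
clock: 20.98
eef_pos: [0.5684, -0.1442, 0.249]
tool_rot: [0.796, 0.605, 0.0, 0.0]
ft_force: [0.1, 0.5, -2.0]
grip_width: 0.0581
grasp_force: 65.4
rot [ 0. -0.  0.] shift [-0.0134  0.0074  0.155 ] | z 0.249 F [ 0.14  0.5  -2.05] w 0.0581 t 20.98
```

In the tool's units: 0.156 m / 0.5 = 0.312, 0.155 m / 0.5 = 0.31.

```bash
python3 jog.py '[[[0, 0, 0, -0.026, 0.014, 0.08, 0.05], [0, 0, 0, -0.026, 0.014, 0.18, 0.05], [0, 0, 0, -0.026, 0.014, 0.26, 0.05], [0, 0, 0, -0.026, 0.014, 0.29, 0.05], [0, 0, 0, -0.026, 0.014, 0.304, 0.05], [0, 0, 0, -0.026, 0.014, 0.31, 0.05], [0, 0, 0, -0.026, 0.014, 0.312, 0.05], [0, 0, 0, -0.026, 0.014, 0.312, 0.05], [0, 0, 0, -0.026, 0.014, 0.312, 0.05]]]'; for i in 1 2; do python3 jog.py '[[[0, 0, 0, 0, 0, 0.002, 0.05], [0, 0, 0, 0, 0, 0.002, 0.05]]]'|egrep 'eef|ft'; done
```

```text
clock: 22.1
eef_pos: [0.5725, -0.1592, 0.0941]
tool_rot: [0.796, 0.605, 0.001, 0.001]
ft_force: [-0.2, -0.5, -1.5]
grip_width: 0.0585
grasp_force: 65.3
eef_pos: [0.5721, -0.159, 0.0923]
ft_force: [0.1, -0.4, -0.8]
eef_pos: [0.5722, -0.159, 0.0916]
ft_force: [-0.9, 0.3, 1.4]
```

Touching. Release, rise and return to the full tub, then take a picture to check positions.

In the tool's units: -0.16 m / 0.5 = -0.32, -0.15 m / 0.5 = -0.3.

```bash
python3 jog.py '[[[0, 0, 0, 0, 0, 0, 0.085], [0, 0, 0, 0, 0, 0, 0.085], [0, 0, 0, 0, 0, 0, 0.085], [0, 0, 0, 0, 0, 0, 0.085], [0, 0, 0, 0, 0, -0.06, 0.085], [0, 0, 0, 0, 0, -0.18, 0.085], [0, 0, 0, 0, 0, -0.3, 0.085], [0, 0, 0, 0, 0, -0.32, 0.085], [0, 0, 0, 0, 0, -0.32, 0.085]]]'; cat > look.py <<'E'
from vis import *;import sys
I={n:viewer.camera(n) for n in C}
cv2.imwrite(f"pics/{sys.argv[1]}.png",np.hstack([I["scene"][90:330,60:460],I["top"][90:330,100:500]])[:,:,::-1])
print(tubfit(I,(.5088,.1078)))
E
python3 look.py after; python3 to.py .5088 .1078 .25
```

```text
clock: 23.72
eef_pos: [0.5723, -0.1589, 0.252]
tool_rot: [0.796, 0.605, 0.001, 0.001]
ft_force: [-0.6, -0.7, -0.6]
grip_width: 0.0852
grasp_force: 0.0
(array([0.50718504, 0.10880656]), np.float64(0.9421838244870728))
rot [-0.002 -0.    -0.48 ] shift [ 0.24   -0.1313 -0.0005] | z 0.2493 F [-0.33 -0.3  -0.4 ] w 0.0848 t 23.82
```

View pics/after.png

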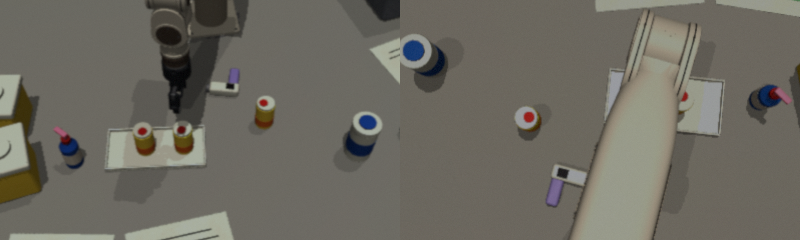

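The picture shows both lighter tubs upright in the tray, at (144,138) and (183,137) in the left half. The full tub stands at (265,112), and the other objects are in place. Next I'll fetch the full tub at (0.507, 0.109).

In the tool's units: 0.24 m / 0.5 = 0.48, 0.2 m / 0.5 = 0.4, -0.48 rad / 1.5708 = -0.3056.

```bash
python3 jog.py '[[[0, 0, -0.0637, 0.1, -0.054, 0, 0.085], [0, 0, -0.1273, 0.2, -0.11, 0, 0.085], [0, 0, -0.191, 0.3, -0.164, 0, 0.085], [0, 0, -0.2546, 0.4, -0.22, 0, 0.085], [0, 0, -0.3056, 0.48, -0.262, 0, 0.085], [0, 0, -0.3056, 0.48, -0.262, 0.1, 0.085], [0, 0, -0.3056, 0.48, -0.262, 0.196, 0.085], [0, 0, -0.3056, 0.48, -0.262, 0.196, 0.085], [0, 0, -0.3056, 0.48, -0.262, 0.196, 0.085]]]'; python3 to.py .5078 .1085 .085
```

```text
clock: 24.95
eef_pos: [0.5104, 0.1073, 0.1535]
tool_rot: [0.63, 0.777, -0.0, 0.001]
ft_force: [0.5, 0.4, -0.0]
grip_width: 0.0851
grasp_force: 0.0
rot [ 0.001  0.001 -0.002] shift [ 0.0018 -0.0023  0.0685] | z 0.1535 F [ 0.5   0.38 -0.02] w 0.0851 t 24.95
```

In the tool's units: 0.068 m / 0.5 = 0.136, 0.033 m / 0.5 = 0.066.

```bash
python3 jog.py '[[[0, 0, 0, 0.004, -0.004, 0.066, 0.085], [0, 0, 0, 0.004, -0.004, 0.136, 0.085], [0, 0, 0, 0.004, -0.004, 0.136, 0.085], [0, 0, 0, 0.004, -0.004, 0.136, 0.085], [0, 0, 0, 0.004, -0.004, 0.136, 0.05], [0, 0, 0, 0.004, -0.004, 0.136, 0.05], [0, 0, 0, 0.004, -0.004, 0.136, 0.05], [0, 0, 0, 0.004, -0.004, 0.136, 0.05], [0, 0, 0, 0.004, -0.004, 0.136, 0.05], [0, 0, 0, 0.004, -0.004, 0.136, 0.05]]]'; python3 jog.py '[[[0, 0, 0, 0, 0, -0.04, 0.05], [0, 0, 0, 0, 0, -0.12, 0.05], [0, 0, 0, 0, 0, -0.2, 0.05], [0, 0, 0, 0, 0, -0.26, 0.05], [0, 0, 0, 0, 0, -0.306, 0.05], [0, 0, 0, 0, 0, -0.306, 0.05], [0, 0, 0, 0, 0, -0.306, 0.05], [0, 0, 0, 0, 0, -0.306, 0.05], [0, 0, 0, 0, 0, -0.306, 0.05], [0, 0, 0, 0, 0, -0.306, 0.05]]]'; python3 look.py final; python3 - <<'E'
from vis import *
I={n:viewer.camera(n) for n in C}
for p,z in(((.507,.108),.15),((.5615,-.279),.005),((.572,-.159),.005)): print({n:[v.round(3) for v in tubfit({n:I[n]},p,z)] for n in C})
E
```

```text
clock: 26.2
eef_pos: [0.5091, 0.1091, 0.0876]
tool_rot: [0.629, 0.777, 0.002, 0.002]
ft_force: [-2.6, 0.3, 7.7]
grip_width: 0.0587
grasp_force: 63.1
clock: 27.45
eef_pos: [0.5075, 0.109, 0.2376]
tool_rot: [0.629, 0.777, -0.0, 0.0]
ft_force: [-0.4, 0.1, -5.5]
grip_width: 0.0585
grasp_force: 66.5
(array([0.54726172, 0.06993354]), np.float64(0.21526272060730078))
{'scene': [array([0.506, 0.107]), np.float64(0.565)], 'top': [array([0.541, 0.098]), np.float64(0.337)]}
{'scene': [array([ 0.585, -0.321]), np.float64(0.29)], 'top': [array([ 0.588, -0.312]), np.float64(0.227)]}
{'scene': [array([ 0.6  , -0.208]), np.float64(0.322)], 'top': [array([ 0.596, -0.181]), np.float64(0.22)]}
```

View pics/final.png

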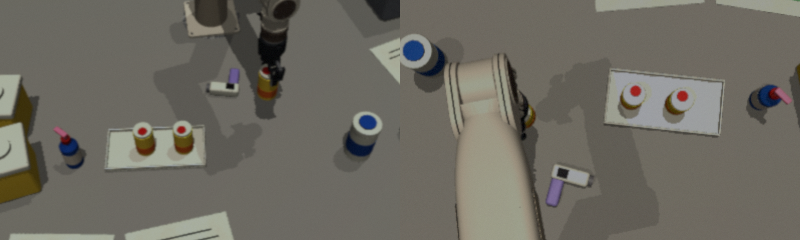

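The picture shows both light tubs upright in the tray, at (632,95) and (680,102) in the top half of the view. The full tub hangs upright in the gripper at (268,85), with a wrist load of about 5 N. The outline fits in this last step don't count, because the white tray and the arm break the masks.

```bash
python3 jog.py '[[[0, 0, 0, 0, 0, 0, 0.05], [0, 0, 0, 0, 0, 0, 0.05], [0, 0, 0, 0, 0, 0, 0.05], [0, 0, 0, 0, 0, 0, 0.05]]]'; python3 -c "
from workcell import bot, viewer, telemetry, workorder;print(workorder.job_done())"
```

```text
clock: 28.15
eef_pos: [0.5077, 0.109, 0.2381]
tool_rot: [0.63, 0.777, 0.0, 0.001]
ft_force: [0.1, -0.1, -5.2]
grip_width: 0.0585
grasp_force: 66.5
the job is handed in; nothing more can be done
None
```

I handed the job in at about 28 s with the two lighter tubs upright and released in the tray and the heaviest (about 0.5 kg by feel) held upright, its underside about 15 cm above the table; no verdict came back.

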